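Put a mixing cup away in the pedal-lid box

ROBOT

A 7-joint arm with a two-finger parallel gripper is mounted at the origin on the work surface. World frame = base frame: x ahead of the robot, y to its left, z up, the work surface at z = 0. Lengths are in m, angles in rad, forces in N, time in s.
With the tool pointing down it reaches from about 0.4 to 0.9 m from the base axis. Payload 5.5 kg.
Tool frame: the origin (TCP) lies midway between the tips of the shut fingers; the grasp point (between the pads) lies 19 mm behind it (manip.grip_depth is the distance from the TCP to the grasp point, in m); z points along the fingers, x is the direction in which the jaws open and shut, and the axes are right-handed (so a half turn about z gives the same grasp; the last joint's range is limited). The gripper opens to 92 mm and grips with 3 to 60 N. Pads are 19 mm wide; open, the fingers measure 130 mm over their backs; the gripper's body (75 mm by 190 mm) begins 47 mm behind the grasp point.
Start: joints at [1.364, 0.501, -0.427, 1.55, 0.221, 1.138, -0.21], TCP at [0.294, -0.58, 0.194] pointing down, gripper open.
Joint ranges: [-2.88, 2.88], [-0.31, 2.03], [-1.54, 1.56], [0.2, 2.42], [-1.41, 4.55], [0.19, 2.02], [-2.57, 2.57]. Speed limits (rad/s): [2.57, 2.57, 3.14, 3.14, 3.14, 3.14, 3.14].

INTERFACE

Orientations are given as a unit quaternion [x, y, z, w].
In Python, from bench import manip, effector, viewer gives the robot as it stands. Calls block until the motion is done:
- manip.move_pose(position, orientation): joint-space move of the TCP to a pose.
- manip.servo_line(position, ori=None, vel=0.15): straight line of the TCP; ori=None keeps the orientation; vel is the mean speed in m/s.
- manip.movej(angles): joint-space move.
- effector.open_jaws() and effector.close(f_grip=None): open the fingers fully, or close them until they stop; f_grip is the grip in N (None keeps the last).
- manip.sleep(seconds).
- manip.solve_ik(position, orientation): joint angles nearest the present ones, or None.
- viewer.get_image(name): name is "side" or "top"; returns the picture (384x512x3 uint8, red, green, blue); there is no depth.
- viewer.get_calibration(name): a dict with "vfov" (degrees; the focal length in pixels is half the picture's height over the tangent of half this angle, whatever the lens; pixels are square), "cx", "cy" (the principal point, pixels), "eye" and "attitude" of the camera in the world. Camera axes: x right, y down, z forward; pixel columns grow to the right and rows downward; lengths in m; the calibration is good to about 2 mm. A picture is of the moment at which its call begins. get_calibration takes no time and is no camera call.
A pose or a line that the arm cannot do raises manip.PlanningError and nothing moves.
- manip.hand_in(): hands the job in, once; it reports no verdict.
Readings, each from a call of its own:
- manip.current_clock(): time.
- manip.current_q(): joint angles.
- manip.current_joint_velocities(): joint speeds.
- manip.current_tau(): joint torques, N m.
- manip.current_tool_pos(): TCP position.
- manip.current_tcp_rot(): TCP orientation.
- manip.current_force(): force on the tool from outside, world axes, zero at the start.
- manip.current_wrist_torque(): the same for the moment, N m.
- manip.current_finger_gap(): finger opening in m.
Only numpy, scipy, OpenCV 4.12 (cv2) and the standard library are available. Lean on these libraries where they do the work, as an engineer would, in place of code of your own. Each camera call takes 0.05 s, during which the arm holds its last target. There are 200 camera calls.

TASK

Press the pedal of the cup box right down so that its lid stands open, then take the loose white cup that matches the one in the box and lower it upright into that cup until it nests, without dropping it. Then ease the pedal back up gently until the lid is fully shut without slamming, and let go. Work the lid only by its pedal, do not touch the lid itself, and leave the two pots that do not nest and everything else on the bench where they are.

Things in the scene. Friction and masses are not known exactly. Their poses are not given: they have to be found in the camera images.
- box: Fixed bare-aluminium open box, 200 mm along its x, 240 mm along its y, walls 105 mm high and 5 mm thick, inner floor 5 mm above the bench. Origin: centre of its underside, on the bench; z up. The pedal sticks out of the wall on its -x side and the lid is hinged along the top edge of its +x side. Stands turned so that its +x side faces roughly to the robot's left and the pedal to the robot's right.
- lid: The grey plastic lid, a cap 212 x 252 x 36 mm whose top is 141 mm above the bench when shut. Origin: the middle of its hinge line (box x +100 mm, z 105 mm). It swings up over the box's +x side; fully open it stands about 3 degrees past upright, beyond the +x wall, about 210 mm above the hinge, leaving the mouth free. Not to be touched.
- lid_angle (a joint): Lid angle in rad: 0 shut, 1.62 fully open. Linked to the pedal: always 2.9 times the pedal's angle.
- pedal (a joint): Pedal angle in rad: 0 fully up (lid shut, lever slopes 0.28 rad upward from its hinge), 0.56 fully down (lid open, lever slopes 0.28 rad downward). The hinge is stiff with no spring: pressed right down it stays down and the lid stays open when let go; over the last third of the way up (lid below about 0.5 rad) the lid's weight slowly sinks it shut. It takes about 6 to 12 N at the tread to press down and 2 to 6 N to lift back (by pinching its sides, or from beneath).
- pedal_tread (a point): Centre of the black tread block at the free end of the pedal: 60 mm along the lever, 40 mm wide (along the box's y), 14 mm thick, rubber faced. This point is 95 mm from the pedal's hinge; about 86 mm above the bench when the pedal is up, 34 mm when it is down. Both long sides of the tread are free for fingers, also below.
- pedal_hinge (a point): Middle of the pedal's hinge line, which is parallel to the box's y: 10 mm outside the -x wall, 60 mm above the bench.
- stacked_cup: White ceramic cup standing loose in the box, the same shape as cup, about 0.14 kg. Origin: centre of its underside; z up.
- cup: The loose matching cup on the bench: white ceramic, round and tapered, 80 mm high, 62 mm outer diameter at the rim and 36 mm at the foot, wall 3 mm, thick bottom of 32 mm, open top, about 0.14 kg. Origin: centre of its underside; z up. Nested in its like it comes to rest with its foot on the inner floor, its origin 32 mm above that of the other cup.
- straight_pot: White ceramic round pot with straight upright wall, 60 mm diameter, 66 mm high; does not nest, leave it. Origin: centre of its underside.
- square_pot: White ceramic square pot with straight walls, 58 x 58 x 80 mm; does not nest, leave it. Origin: centre of its underside.
- tape_roll: Bystander: roll of paper tape lying flat, 72 mm diameter, 24 mm high. Origin: centre of its underside.
- brush: Bystander: a paint brush lying on the bench.
- palette_knife: Bystander: a palette knife lying on the bench, 200 mm long.
- paint_bottle: Bystander: white paint bottle, 60 mm diameter, 160 mm high. Origin: centre of its underside.
- gesso_jar: Bystander: white jar, 84 mm diameter, 100 mm high. Origin: centre of its underside.
- marker: Bystander: black marker lying on the bench, 130 mm long.
Things that resemble listed ones, but are neither listed nor needed, are in the scene too. Leave any black or yellow look-alike of the cup alone.

How it is judged:
By the outcome, as a careful person would: the job done as asked, in the order asked, and still so for the second after the job is handed in, with the robot touching nothing.
It also fails if it takes over 69 s, if anything falls off the work surface, if the arm or the gripper's body presses on something with over 40 N, if the wrist force passes 120 N, or if a joint passes its speed limit or range.

## Working session

There is one attempt and no reset: what is moved stays moved. The work goes in short steps, each a Python script; the robot and the scene stay as the last script left them, time stands still between calls to the robot, and variables do not carry over. Pictures are saved under pics/ and viewed, about 8 in all and at most 12, crops included, and the job is handed in when it is done.

```bash
mkdir -p pics; ls
python3 - <<'E'
from bench import manip, effector, viewer
import cv2
for n in("top","side"):
    im=viewer.get_image(n); cv2.imwrite(f"pics/{n}0.png",im[:,:,::-1]); print(n,viewer.get_calibration(n))
print(manip.current_clock(),manip.grip_depth,manip.current_tcp_rot())
E
```

```text
pics
top {'vfov': 57.927045217351896, 'cx': 255.329689639232, 'cy': 192.22214460301043, 'eye': array([ 0.46177047, -0.04195136,  1.15169388]), 'attitude': array([-0.70253704,  0.7109532 , -0.0220024 ,  0.02243117])}
side {'vfov': 44.742791754124546, 'cx': 261.73095501103967, 'cy': 188.85090387441076, 'eye': array([0.40443663, 0.74439561, 1.06701919]), 'attitude': array([-0.0845245 ,  0.9382858 , -0.33405585,  0.02969941])}
0.1 0.0188 [ 8.52282337e-01 -5.23081317e-01 -7.25609323e-04 -4.76792105e-04]
```

View pics/top0.png

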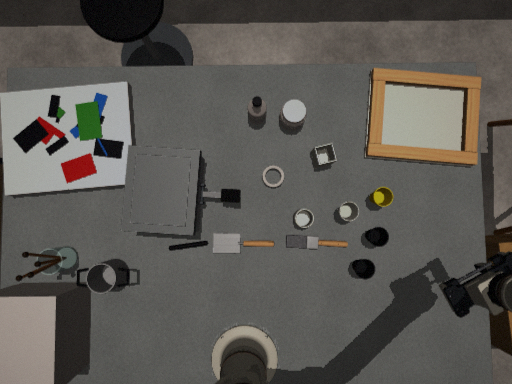

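View pics/side0.png

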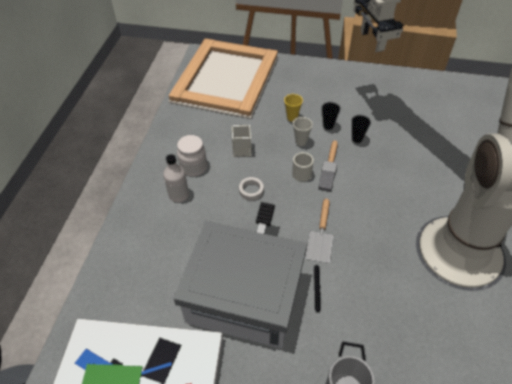

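The top view shows the box at (165,190), pedal tread (231,196), and the tapered loose cup at (348,211), which the side view shows tapered at (302,131). The straight pot is at (303,219) and the square pot at (325,155). I'll measure the box, tread and cup from crops.

```bash
cat > h.py <<'E'
import numpy as np, cv2
from scipy.spatial.transform import Rotation as R
from bench import manip, effector, viewer
def cal(n):
    c=viewer.get_calibration(n); return c,R.from_quat(c["attitude"]).as_matrix(),192/np.tan(np.radians(c["vfov"])/2)
def cast(n,uv,z):
    c,A,f=cal(n); d=A@np.array([(uv[0]-c["cx"])/f,(uv[1]-c["cy"])/f,1]); e=c["eye"]
    return e+d*(z-e[2])/d[2]
def proj(n,p):
    c,A,f=cal(n); q=A.T@(np.asarray(p)-c["eye"]); return np.array([c["cx"]+f*q[0]/q[2],c["cy"]+f*q[1]/q[2]])
def down(a):  # tool down, jaw axis (x) at world yaw a
    return R.from_matrix(np.array([[np.cos(a),np.sin(a),0],[np.sin(a),-np.cos(a),0],[0,0,-1]]).T @ np.eye(3)).as_quat()
def save(n,name,box=None,s=1):
    im=viewer.get_image(n)
    o=im if box is None else im[box[1]:box[3],box[0]:box[2]]
    cv2.imwrite("pics/"+name,cv2.resize(o,None,fx=s,fy=s,interpolation=cv2.INTER_CUBIC)[:,:,::-1]); return im
E
python3 - <<'E'
from h import *
print("base",proj("top",[0,0,0]),proj("side",[0,0,0]))
im=cv2.imread("pics/top0.png"); g=cv2.cvtColor(im,6)
def blobs(mask,lab,amin=40):
    cs,_=cv2.findContours(mask.astype(np.uint8),0,2)
    for c in cs:
        if cv2.contourArea(c)>amin:
            r=cv2.minAreaRect(c); print(lab,np.round(r[0],1),np.round(r[1],1),round(r[2],1),cv2.contourArea(c))
def sub(m,b):
    o=np.zeros_like(m); o[b[1]:b[3],b[0]:b[2]]=m[b[1]:b[3],b[0]:b[2]]; return o
blobs(sub(g<35,(205,180,260,215)),"tread",20)
blobs(sub(g>110,(285,190,370,240)),"pots",20)
print(g[211,330:368]); print(g[195:232,348]); print(g[190,115:250])
a=im[130:290,110:400]; cv2.imwrite("pics/crop1.png",cv2.resize(a,None,fx=2.75,fy=2.75,interpolation=2))
E
```

```text
base [244.38947163 357.44857822] [460.39240408 249.85686354]
tread [229.5 195.5] [13. 19.] 90.0 220.5
pots [312.5 237.5] [ 3. 11.] 90.0 24.5
pots [304. 218.] [18.4 18.4] 45.0 263.0
pots [345.1 211.2] [17.1 11.8] 60.3 106.0
[ 96  98  96  92  74  45  41  41  55 103 141 172 172 173 171 172 172 171
 169 172 165 117  56  59  54  55  55  69 118 106  98  98  92  95  96  96
  97  97]
[ 94  92  94  91  96  95 104  85  45  48  67 131 170 175 169 175 169 170
 169 170 168 143  57  67  81 101  62  63  96  96  98  96  93  97  93  93
  93]
[ 90  88  91  89  90  93  89  91  86  84  91  91  91  94  89  90  88  76
  91  94  92  96  94  97  92  90  91  94  97  94  93  95  93  95  96  93
  92  96  93  99  95  97  94  98  95  94  94  98  96  97  96 100  99  99
  98  95  97  98  97  97 102  99  98  99 102 100 105  99  99 101 100 103
  96  66 100 101 104 101 101 102 103  92  25  23  31  30  40  59  48  40
  47  48  55  93  93  88  91  97  94  93  91  88  93  94  95  83  42  11
  12  16  16   2  13  16  11  15   9   9  12  10  12  12  12   8  21  52
  96  94  94  96  97  92  95  93  91]
```

View pics/crop1.png

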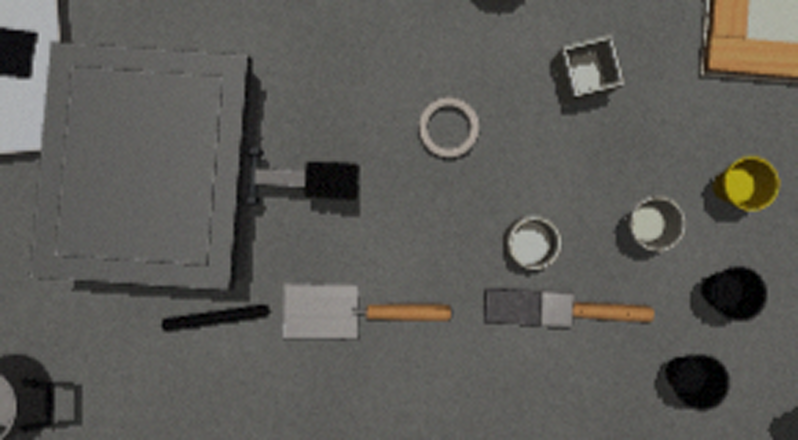

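The crop shows lid-top corners at about (50,43), (250,56), (232,290) and (32,278). The cup rim circle is centred at (658,223) with a diameter of about 55 px, and the tread spans x 306–359, y 161–200.

Run:
```python
from h import *
P=lambda u,v:(110+u/2.75-.3,130+v/2.75-.3)
C=[cast("top",P(*c),.141) for c in((50,43),(250,56),(232,290),(32,278))]
for c in C: print(np.round(c,4))
L=lambda i,j:np.linalg.norm(C[i]-C[j]); print("sides",L(0,1),L(3,2),L(0,3),L(1,2))
print("tread", cast("top",P(332,180.5),.093), cast("top",P(306,180),.10),cast("top",P(359,181),.085))
print("hinge", cast("top",P(256,177),.060))
cup=cast("top",P(658,223),.08); print("cup",cup, "side px of rim",proj("side",cup))
m=(C[0]+C[1]+C[2]+C[3])/4
ax=(C[0]+C[3]-C[1]-C[2]); ax/=np.linalg.norm(ax); ay=(C[0]+C[1]-C[2]-C[3]); 
print("yaw +x",np.degrees(np.arctan2(ax[1],ax[0])),"yaw y-",np.degrees(np.arctan2(ay[1],ay[0])))
print("lid centre",m,"tread expected", m[:2]-ax[:2]*(.110+.0913), proj("side",[*(m[:2]-ax[:2]*.2013),.093]))
for i,c in enumerate(C): print(proj("side",c))
```

```text
[0.6682 0.332  0.141 ]
[0.6516 0.1178 0.141 ]
[0.4029 0.1373 0.141 ]
[0.418  0.3482 0.141 ]
sides 0.21484662917332137 0.21146583533163096 0.2507919862281753 0.24946190758169087
tread [0.5197708  0.03451489 0.093     ] [0.52028265 0.0627129  0.1       ] [0.51928771 0.00486347 0.085     ]
hinge [0.52663628 0.12399682 0.06      ]
cup [ 0.46838828 -0.32982054  0.08      ] side px of rim [303.20740732 122.67818829]
yaw +x 85.73306727660761 yaw y- -4.085265057956383
lid centre [0.53515568 0.23380728 0.141     ] tread expected [0.52017831 0.03306524] [266.48736022 210.82697202]
[174.9932545  297.63841126]
[207.46879785 218.87564515]
[308.249076  240.9940005]
[289.13559012 324.67533514]
```

```bash
cat >> h.py <<'E'
YAW=np.radians(-4.2); BX=np.array([np.cos(np.radians(85.8)),np.sin(np.radians(85.8)),0])
HINGE=np.array([0.535156,0.233807,0.06])-BX*0.110   # lid centre, then 110 mm along -x
def tread(th,up=0.):   # th pedal angle (0 up .. .56 down); point 'up' mm normal above tread centre
    s=.28-th; return HINGE-BX*(.095*np.cos(s)-up*np.sin(s)*-1*0)+np.array([0,0,.095*np.sin(s)+up*np.cos(s)])
def st(l=""): print(l,round(manip.current_clock(),2),np.round(manip.current_tool_pos(),4),np.round(manip.current_force(),1),round(manip.current_finger_gap(),4))
E
python3 - <<'E'
from h import *
print(HINGE,tread(0),tread(.56))
effector.close(f_grip=20)
for a in (YAW,YAW+np.pi):
    q=manip.solve_ik([.52,.034,.125],down(a)); print(q)
q0=down(YAW)
manip.move_pose(tread(0)+[0,0,.035],q0); st("above")
manip.servo_line(tread(0,.010),vel=.1); st("touch")
for th in np.linspace(.08,.56,7):
    manip.servo_line(tread(th,.007),vel=.08); st(round(th,2))
for k in range(4):
    F=manip.current_force()[2]
    if F>25: break
    manip.servo_line(manip.current_tool_pos()-[0,0,.002],vel=.05); st("more")
save("side","side1.png")
E
```

```text
[0.5270998  0.12410241 0.06      ] [0.52041313 0.03304733 0.08625379] [0.52041313 0.03304733 0.03374621]
[ 0.63157419  0.49031076 -0.93947066  1.92560168  0.47970994  0.96781598
 -0.60736544]
[-1.07060543  0.76812356  1.3586082   1.97655995 -0.84471131  1.13919066
 -2.5654347 ]
above 3.88 [0.5208 0.0315 0.1212] [-0.9 -0.   1. ] 0.0
touch 4.28 [0.5198 0.0329 0.0952] [-0.1  0.8  0.8] 0.0004
0.08 4.56 [0.5199 0.031  0.0853] [ 0.  -0.1  0.6] 0.0
0.16 4.81 [0.5198 0.0299 0.0779] [ 0.1  0.1 -0.4] 0.0003
0.24 5.06 [0.5197 0.0293 0.0703] [-0.1 -0.4  0.3] 0.0006
0.32 5.31 [0.5201 0.0295 0.0629] [1.  0.4 0. ] 0.0008
0.4 5.56 [0.5198 0.0302 0.0552] [-1.  -0.1 -0.1] 0.0006
0.48 5.81 [0.5201 0.0316 0.0478] [ 0.7 -0.1  0.6] 0.0003
0.56 6.06 [0.5204 0.0334 0.0402] [ 0.1 -0.1  0.2] 0.0005
more 6.31 [0.5203 0.0337 0.0381] [ 0.7  0.8 -0.4] 0.0003
more 6.56 [0.5203 0.0338 0.0361] [-0.2  0.   0.1] 0.0007
more 6.81 [0.5203 0.0337 0.034 ] [ 0.6 -0.9  1. ] 0.0006
more 7.06 [0.5203 0.0336 0.032 ] [-0.6 -0.6  1.3] 0.0007
```

View pics/side1.png

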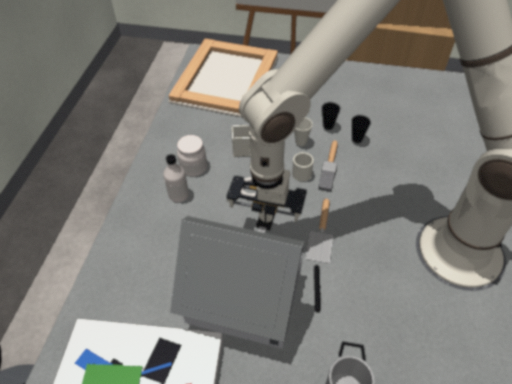

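The lid is partly raised (far corners at about (182,220) and (303,240)), but the tip reads no force. I'll compare those corners with what each lid angle predicts and take a closer top look.

Run:
```python
from h import *
H=np.array([0.535156,0.233807,.105])+BX*.1; BY=np.array([-BX[1],BX[0],0])
for a in (0,.3,.6,.8,1.,1.2,1.4,1.62):
    far=H+BX*(-.206*np.cos(a)-.036*np.sin(a)*-1)+np.array([0,0,.206*np.sin(a)+.036*np.cos(a)])
    print(a,proj("side",far-BY*.126).round(),proj("side",far+BY*.126).round())
manip.servo_line(manip.current_tool_pos()+[0,0,.06],vel=.2); st()
save("top","top1.png",(110,90,310,290),3)
```

```text
0 [207. 219.] [309. 241.]
0.3 [202. 211.] [309. 234.]
0.6 [194. 210.] [308. 234.]
0.8 [187. 214.] [306. 240.]
1.0 [180. 223.] [303. 250.]
1.2 [171. 236.] [299. 264.]
1.4 [163. 252.] [295. 283.]
1.62 [154. 275.] [289. 307.]
 7.56 [0.5209 0.0335 0.0926] [ 0.4 -1.2 -0.3] 0.0006
```

View pics/top1.png

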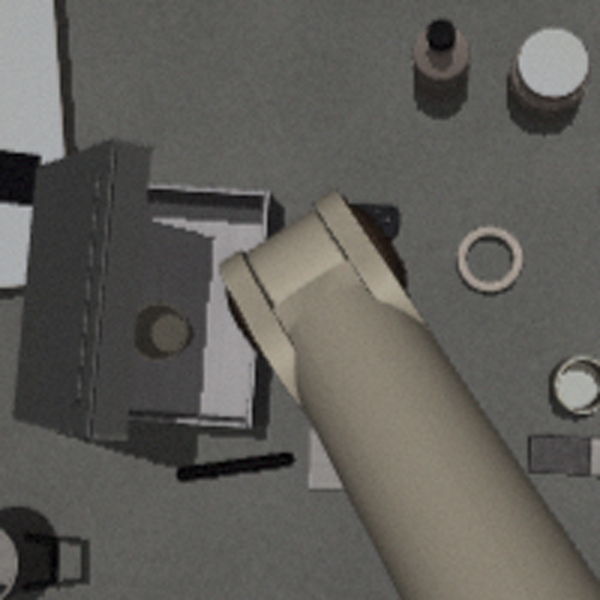

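Run:
```python
from h import *
H=np.array([0.535156,0.233807,.105])+BX*.1; BY=np.array([-BX[1],BX[0],0])
for a in (.6,.8,.9,1.,1.1,1.2,1.3,1.4,1.62):
  o=[]
  for t in (.036,0):
    far=H+BX*(-.206*np.cos(a)+t*np.sin(a))+np.array([0,0,.206*np.sin(a)+t*np.cos(a)])
    o+=[proj("top",far-BY*.126).round(),proj("top",far+BY*.126).round()]
  print(a,*o)
im=viewer.get_image("top")
manip.servo_line(manip.current_tool_pos()+[0,-.16,.08],vel=.3); st()
save("top","top2.png",(110,90,310,290),3)
```

```text
0.6 [172. 141.] [165. 237.] [182. 143.] [175. 237.]
0.8 [157. 138.] [149. 237.] [170. 140.] [162. 237.]
0.9 [149. 136.] [141. 237.] [162. 139.] [155. 237.]
1.0 [140. 135.] [132. 236.] [155. 137.] [147. 237.]
1.1 [131. 134.] [123. 236.] [146. 136.] [138. 236.]
1.2 [122. 133.] [113. 236.] [138. 135.] [129. 236.]
1.3 [113. 132.] [104. 235.] [129. 134.] [120. 236.]
1.4 [105. 131.] [ 96. 235.] [120. 133.] [111. 235.]
1.62 [ 87. 131.] [ 78. 233.] [102. 131.] [ 92. 234.]
 8.41 [ 0.5189 -0.125   0.1704] [-0.3  0.1  0.2] 0.0006
```

View pics/top2.png

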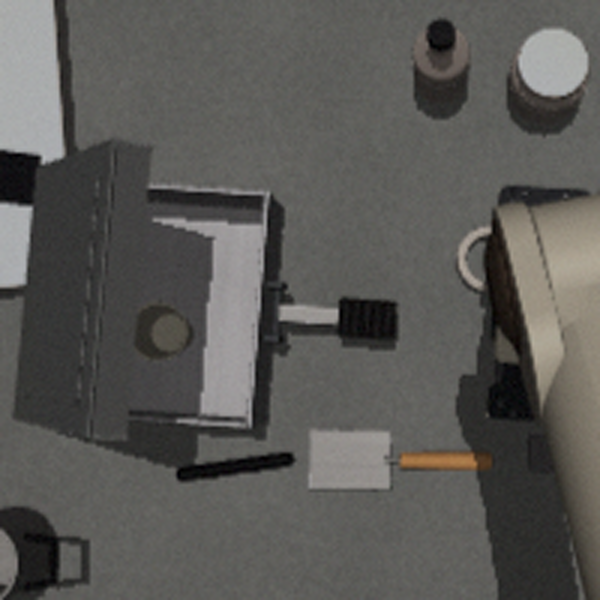

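Run:
```python
from h import *
for z in (.032,.04,.064): print(z,proj("side",[.5203,.0336,z]))
for z in (.041,.064): print("tread",cast("top",(110+368/3-.3,90+319/3-.3),z),cast("top",(110+340/3-.3,90+318/3-.3),z),cast("top",(110+398/3-.3,90+320/3-.3),z))
for th in (.31,.56): print("exp",tread(th,.007),proj("top",tread(th,.007)))
print("hinge",cast("top",(110+277/3,90+316/3),.06))
im=cv2.imread("pics/side1.png")[150:260,200:330]; cv2.imwrite("pics/s1c.png",cv2.resize(im,None,fx=5,fy=5,interpolation=2))
```

```text
0.032 [266.21314106 224.45367166]
0.04 [266.23755999 222.7450947 ]
0.064 [266.31229105 217.51621081]
tread [0.52030774 0.03206927 0.041     ] [0.52173488 0.06198718 0.041     ] [5.18855363e-01 1.93924992e-05 4.10000000e-02]
tread [0.51909556 0.03053646 0.064     ] [0.52049315 0.05983484 0.064     ] [ 0.51767326 -0.00084973  0.064     ]
exp [0.5201453  0.02940016 0.06414728] [232.72284642 195.69267801]
exp [0.52041313 0.03304733 0.0404736 ] [232.07252565 196.01266143]
hinge [0.52264474 0.12544866 0.06      ]
```

View pics/s1c.png

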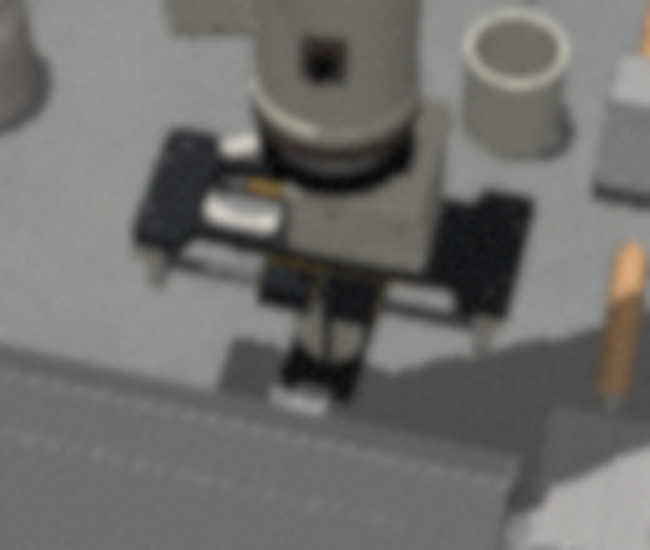

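The crop shows the fingertips over the tread, but I can't tell how low the tread is. I'll press again in small steps, tracking force and lid movement numerically.

```bash
cat >> h.py <<'E'
def lidang(im=None):
    """lid angle from the image columns of the bright board/lid-left edge: returns mean px diff to a reference"""
    im=viewer.get_image("top") if im is None else im
    return im[130:245,60:175].astype(float).mean(2)
E
python3 - <<'E'
from h import *
ref=lidang()
p=tread(.31,.007)
manip.move_pose(p+[0,0,.035],down(YAW)); st("above")
for z in np.arange(.080,.029,-.005):
    manip.servo_line([p[0],p[1]+.002,z],vel=.06); F=manip.current_force()
    t=manip.current_tau()
    st(f"diff {abs(lidang()-ref).mean():.2f} tau2 {t[1]:.1f} tau4 {t[3]:.1f}")
    if F[2]>30: break
save("side","side2.png",(130,130,330,350),2.7)
E
```

```text
above 9.23 [0.52   0.0299 0.099 ] [-0.4 -0.3 -0.3] 0.0005
diff 2.37 tau2 -43.5 tau4 -20.7 9.76 [0.5201 0.0312 0.0799] [-0.   0.8 -0.2] 0.0004
diff 2.31 tau2 -44.0 tau4 -20.6 10.06 [0.5201 0.0314 0.0749] [0.6 0.2 0.2] 0.0002
diff 2.26 tau2 -44.3 tau4 -20.4 10.36 [0.52   0.0314 0.0698] [-0.4 -0.  -0.5] 0.0004
diff 2.23 tau2 -44.6 tau4 -20.1 10.66 [0.5199 0.0314 0.0648] [-0.3 -0.4  0.6] 0.0002
diff 2.24 tau2 -44.9 tau4 -19.9 10.96 [0.52   0.0314 0.0598] [-0.2  0.9 -0. ] 0.0004
diff 2.20 tau2 -45.2 tau4 -19.6 11.26 [0.52   0.0314 0.0548] [0.4 0.5 0.7] 0.0005
diff 2.19 tau2 -45.5 tau4 -19.4 11.56 [0.52   0.0314 0.0498] [ 0.9  0.5 -0.6] 0.0004
diff 2.17 tau2 -45.8 tau4 -19.1 11.86 [0.52   0.0314 0.0448] [ 0.4 -0.2  0.7] 0.0003
diff 2.14 tau2 -46.0 tau4 -18.9 12.16 [0.52   0.0314 0.0398] [-0.3  0.  -0.6] 0.0005
diff 2.11 tau2 -46.3 tau4 -18.6 12.46 [0.52   0.0314 0.0348] [ 0.3 -1.2  0.9] 0.0008
diff 5.48 tau2 -46.8 tau4 -18.5 12.76 [0.52   0.0314 0.0298] [-0.9 -0.3 -0.2] 0.0007
```

View pics/side2.png

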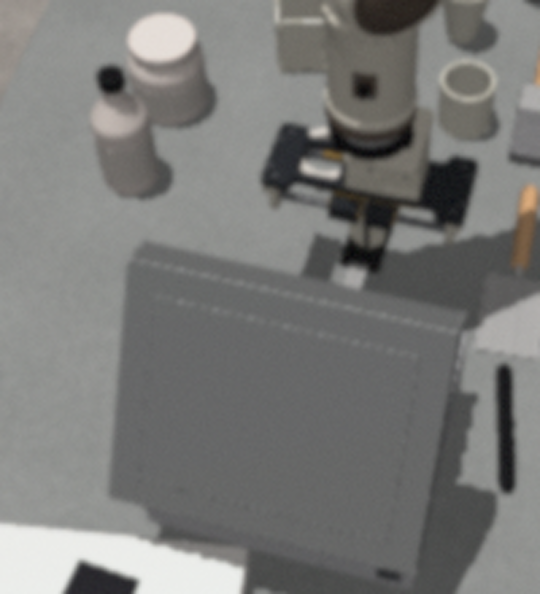

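Lid only started moving at a reported tip height of ~0.033, where I expected 0.064. I'll check the tool height against the gripper body in the pictures (body bar bottom near (228,199)–(301,213) in side1).

Run:
```python
from h import *
t=np.array([.5203,.0336,.032]); 
for dz in (0,.03): 
  for sx in(-1,1):
    print(dz,sx,[proj("side",t+[sx*.095,sy*.0375,.066+dz]).round(1) for sy in(1,-1)])
st()
q=manip.current_q(); print(q)
z=manip.current_tool_pos()[2]; ref=lidang()
p=manip.current_tool_pos()
for k in range(3):
    z-=.003; manip.servo_line([.52,p[1],z],vel=.05); st(f"{abs(lidang()-ref).mean():.2f}")
im=viewer.get_image("side"); cv2.imwrite("pics/side3.png",im[:,:,::-1])
```

```text
0 -1 [array([301.1, 227.1]), array([304.7, 203.7])]
0 1 [array([227.3, 216.1]), array([233.6, 193.5])]
0.03 -1 [array([301.9, 220.1]), array([305.6, 196.6])]
0.03 1 [array([226.6, 209.1]), array([233.1, 186.4])]
 12.81 [0.52   0.0314 0.0299] [ 0.5  0.2 -0.6] 0.0005
[ 0.53352054  0.62456961 -0.81739041  1.98351434  0.63167174  0.8069361
 -0.72139443]
6.88 13.16 [0.5198 0.0314 0.0267] [ 0.9 -0.2  0.1] 0.0001
13.87 13.46 [0.5199 0.0314 0.0237] [ 1.   0.3 -0.6] 0.0004
17.36 13.76 [0.5199 0.0314 0.0207] [0.2 0.3 0.5] 0.0004
```

Run:
```python
from h import *
p=manip.current_tool_pos(); z=p[2]; ref=lidang()
for k in range(8):
    z-=.002; manip.servo_line([.52,.032,z],vel=.05); im=lidang(); d=abs(im-ref).mean(); ref=im
    st(f"{d:.2f} cmd {z:.4f} tau {manip.current_tau()[[1,3]].round(1)}")
    if d<2.2 or manip.current_force()[2]>25: break
save("side","side4.png",(130,130,330,350),2.7)
```

```text
8.16 cmd 0.0187 tau [-47.3 -17.8] 14.16 [0.5199 0.0321 0.0186] [ 0.4 -0.   0.2] 0.0003
11.51 cmd 0.0167 tau [-47.5 -17.7] 14.46 [0.5199 0.032  0.0166] [0.2 0.6 0.1] 0.0005
9.68 cmd 0.0147 tau [-47.6 -17.6] 14.76 [0.5199 0.0319 0.0146] [-0.1 -0.1 -0.5] 0.0001
9.08 cmd 0.0127 tau [-47.7 -17.5] 15.06 [0.5199 0.0319 0.0126] [-0.3  0.4  0. ] 0.0002
5.53 cmd 0.0107 tau [-47.5 -17.1] 15.36 [0.5201 0.0321 0.0107] [ 0.  -0.2  1.2] 0.0006
2.69 cmd 0.0087 tau [-43.2 -16.5] 15.66 [0.5203 0.0322 0.0098] [-2.8 -0.7 13.2] 0.0006
2.65 cmd 0.0067 tau [-37.7 -15.9] 15.96 [0.5205 0.0323 0.0091] [-8.3 -1.3 27. ] 0.0005
```

View pics/side4.png

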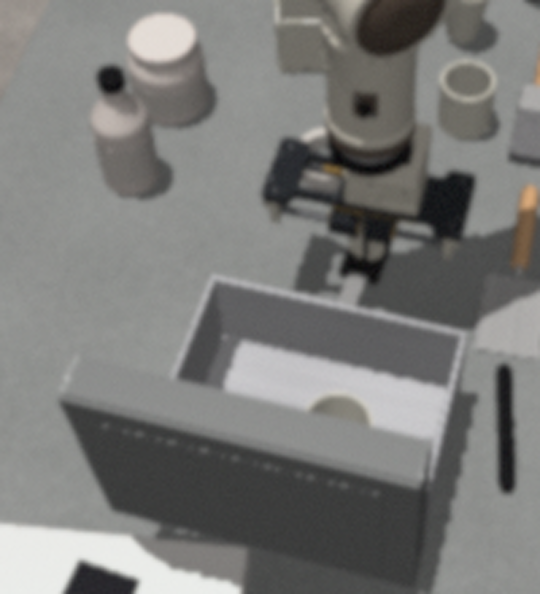

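The lid now stands fully open and the stop is felt at reported z ≈ 0.010, where the tread top should be at 0.0405. So the real fingertips sit about 30 mm above the reported TCP. Before grasping I'll check this by gently touching the open fingers on a free bench spot.

Run:
```python
from h import *
manip.servo_line([.52,.032,.06],vel=.25)
effector.open_jaws()
q=down(YAW+np.pi/2)
try: manip.solve_ik([.6,0,.05],q) is None and print("none")
except Exception as e: print(e)
a=min((YAW+np.pi/2,YAW-np.pi/2),key=lambda a:(lambda s:9e9 if s is None else np.linalg.norm(s-manip.current_q()))(manip.solve_ik([.6,0,.06],down(a))))
manip.move_pose([.6,0,.06],down(a)); st("pre")
manip.servo_line([.6,0,.01],vel=.15); st()
for z in np.arange(.004,-.045,-.004):
    manip.servo_line([.6,0,z],vel=.06); st(round(z,3))
    if manip.current_force()[2]>4: break
save("side","side5.png",(200,110,340,240),4.5)
for zz in(0,.03): print(zz,[proj("side",np.array(manip.current_tool_pos())*[1,1,0]+[0,s*.056,zz]).round(1) for s in(-1,0,1)])
```

```text
pre 18.99 [5.995e-01 3.000e-04 5.980e-02] [ 0.  -0.5  0.8] 0.0914
 19.48 [5.995e-01 2.000e-04 9.700e-03] [ 1.5 -0.5  0.3] 0.0918
0.004 19.73 [ 0.6003 -0.      0.0044] [-0.5 -0.1  0.8] 0.0918
0.0 19.98 [ 5.999e-01 -1.000e-04 -1.000e-04] [ 0.6 -0.7  0.2] 0.0921
-0.004 20.23 [ 0.5997 -0.     -0.0043] [ 0.3  0.3 -0.5] 0.0918
-0.008 20.48 [ 0.5997 -0.     -0.0084] [0.  0.  0.2] 0.0921
-0.012 20.73 [ 0.5997 -0.     -0.0123] [-0.   0.4 -0. ] 0.0916
-0.016 20.98 [ 5.997e-01 -1.000e-04 -1.640e-02] [ 0.3 -0.7 -0.4] 0.0917
-0.02 21.23 [ 0.5997 -0.     -0.0203] [ 0.5 -0.3  0.3] 0.0917
-0.024 21.48 [ 0.5997 -0.     -0.0243] [-0.4  0.2 -0.2] 0.092
-0.028 21.73 [ 0.5997 -0.     -0.0283] [ 0.4  0.7 -0.2] 0.0918
-0.032 21.98 [ 0.6001  0.     -0.0321] [-0.6 -0.1  0.4] 0.092
-0.036 22.23 [ 0.6002 -0.     -0.0324] [-12.1  -1.1  31.1] 0.0918
0 [array([244.2, 201.6]), array([240.2, 217.1]), array([235.9, 233.5])]
0.03 [array([243.9, 195.1]), array([239.8, 210.8]), array([235.5, 227.2])]
```

View pics/side5.png

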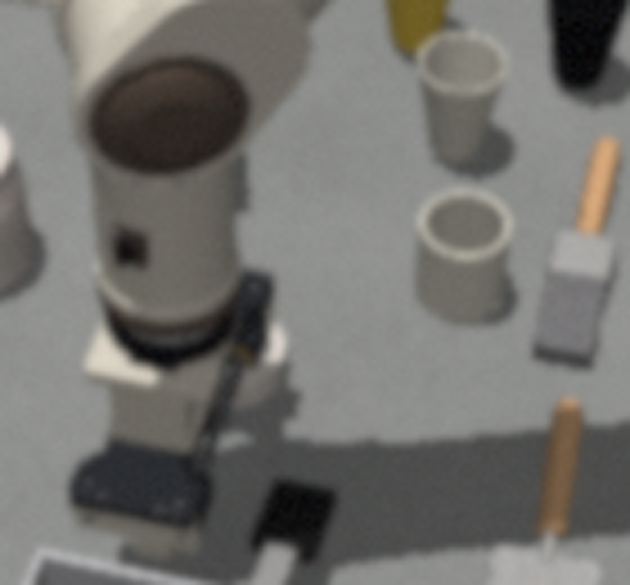

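Bench contact came at reported z −0.032, confirming the tips are 32 mm higher than reported. Laterally the near finger sits at about (236.6,232) against a predicted (236,233), so that agrees. Now I'll pick the cup with this correction and look into the box.

```bash
cat >> h.py <<'E'
OFF=.032
def tip(p): return np.array([p[0],p[1],p[2]-OFF])   # real tip point -> TCP command
E
python3 - <<'E'
from h import *
manip.servo_line(tip([.6,0,.16]),vel=.35)
c=[.4684,-.3298]; q=down(YAW)
manip.move_pose(tip([*c,.12]),q); st("above")
manip.servo_line(tip([*c,.055]),vel=.12); st("at")
effector.close(f_grip=18); st("closed")
manip.servo_line(tip([*c,.085]),vel=.1); st("lift")
manip.servo_line(tip([*c,.21]),vel=.3); st("up")
im=viewer.get_image("top"); cv2.imwrite("pics/top6.png",im[:,:,::-1])
im2=viewer.get_image("side"); cv2.imwrite("pics/side6.png",im2[:,:,::-1])
a=cv2.resize(im[140:245,120:220],None,fx=4,fy=4,interpolation=2); b=cv2.resize(im2[70:175,240:340],None,fx=4,fy=4,interpolation=2)
cv2.imwrite("pics/m6.png",np.hstack([a,b])[:,:,::-1])
E
```

```text
above 24.64 [ 0.4687 -0.3288  0.0876] [ 0.2 -1.3 -0.3] 0.0921
at 25.33 [ 0.469  -0.3296  0.0233] [ 0.1  0.1 -0.4] 0.0916
closed 25.95 [ 0.4688 -0.33    0.0234] [ 1.2 -0.   1.7] 0.06
lift 26.4 [ 0.4686 -0.3302  0.0536] [ 0.8 -0.3 -1.4] 0.0602
up 26.97 [ 0.4679 -0.33    0.178 ] [-0.8 -0.  -2.7] 0.0597
```

View pics/m6.png

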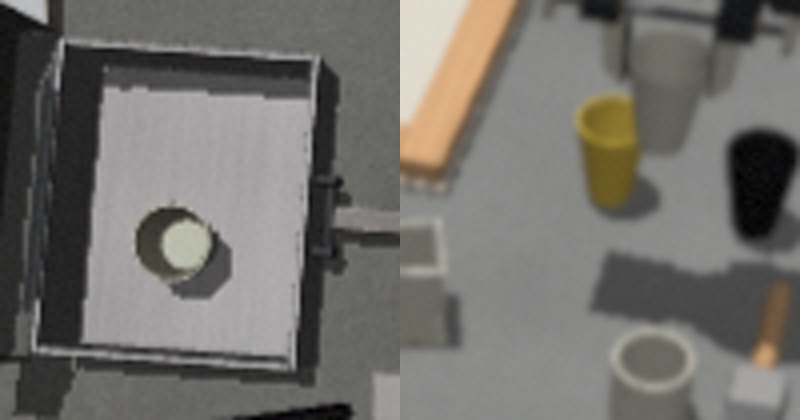

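The cup is held upright (gap 0.060). The stacked cup's rim is centred at crop (174,244), diameter ~80 px/4, and its inner floor disk is at (186,246). I'll compute its position from both and check the held cup too.

Run:
```python
from h import *
im=cv2.imread("pics/top6.png"); 
P=lambda u,v:(120+u/4-.4,140+v/4-.4)
print("rim",cast("top",P(174,244),.085),"disk",cast("top",P(186,246),.037))
# disk by mask: yellowish-bright vs greyish floor
sub=im[190:212,150:180].astype(int); m=((sub[:,:,2]-sub[:,:,0]>-2)&(sub.sum(2)>400)).astype(np.uint8)
n,l,s,ce=cv2.connectedComponentsWithStats(m); k=1+s[1:,4].argmax(); print(s[k],ce[k]+[150,190],cast("top",ce[k]+[150,190],.037))
# box rear hinge wall / clearance check
box=np.array([0.535156,0.233807,0]); BY=np.array([-BX[1],BX[0],0])
r=cast("top",P(174,244),.085)-box; print("in box frame",r@BX,r@BY)
# held cup in side view: expected rim centre px
t=manip.current_tool_pos(); print("rim exp side",proj("side",[t[0],t[1],t[2]+OFF+.025]),"foot",proj("side",[t[0],t[1],t[2]+OFF-.055]))
c=cast("top",P(174,244),.085)
for a in (YAW,YAW+np.pi): 
  for z in (.2,.092): print(a,z,manip.solve_ik(tip([c[0],c[1],z]),down(a)))
```

```text
rim [0.5064612  0.24238908 0.085     ] disk [0.50674868 0.24552854 0.037     ]
[  0   0  30  22 391] [164.19181586 199.15856777] [0.51306941 0.25169399 0.037     ]
in box frame 0.0064574760676212395 0.029246271933528706
rim exp side [307.50877167  82.73877203] foot [305.43638053 104.54844632]
-0.07330382858376185 0.2 [ 0.41589545  0.72235928 -1.30994939  1.78709967  0.74244272  1.23707969
 -1.17835338]
-0.07330382858376185 0.092 [ 0.23101191  0.70755039 -0.9785664   1.86870931  0.71589652  0.9644018
 -1.1486761 ]
3.0682888250060314 0.2 [ 0.41198632  0.71378048 -1.29921661  1.78718568  0.73297231  1.23044067
  1.97049008]
3.0682888250060314 0.092 [ 0.39045779  0.94944835 -1.3053646   1.86462201  1.00760737  1.18882634
  1.79154221]
```

Everything agrees: stacked cup at (0.5065, 0.243), and the held cup projects where it should. Lowering it in with force watching.

Run:
```python
from h import *
c=[.5065,.243]; q=down(YAW)
manip.servo_line(tip([*c,.21]),ori=q,vel=.3); manip.servo_line(tip([*c,.152]),vel=.15); manip.sleep(.2); st("over"); 
F0=np.array(manip.current_force())
for z in list(np.arange(.144,.1,-.008))+list(np.arange(.100,.085,-.002)):
    manip.servo_line(tip([*c,z]),vel=.06); F=np.array(manip.current_force()); st(round(z,3))
    if F[2]-F0[2]>3.5 or np.linalg.norm(F[:2]-F0[:2])>6: break
im=viewer.get_image("side"); cv2.imwrite("pics/side7.png",im[:,:,::-1])
```

```text
over 29.87 [0.5074 0.2435 0.1212] [ 0.2  0.5 -1.4] 0.0601
0.144 30.15 [0.5062 0.2427 0.1116] [ 0.5 -0.5 -1.7] 0.0599
0.136 30.43 [0.506  0.2427 0.1034] [ 0.6 -0.  -1.7] 0.0598
0.128 30.72 [0.5061 0.2427 0.0954] [-0.7 -0.  -1.8] 0.0601
0.12 31.0 [0.5061 0.2427 0.0875] [-0.1 -0.2 -1.7] 0.0601
0.112 31.28 [0.5061 0.2427 0.0795] [ 0.1  0.7 -2.8] 0.0599
0.104 31.57 [0.5062 0.2428 0.0715] [ 0.6 -0.5 -1.7] 0.0599
0.1 31.82 [0.5064 0.2429 0.0678] [-0.   0.3 -1.3] 0.0601
0.098 32.07 [0.5065 0.243  0.066 ] [ 0.8 -0.2 -1.4] 0.06
0.096 32.32 [0.5064 0.2429 0.0639] [ 0.9 -0.4 -1.8] 0.0601
0.094 32.57 [0.5064 0.2429 0.0619] [ 1.4  0.4 -1.2] 0.06
0.092 32.82 [0.5071 0.2435 0.0605] [ 0.7 -0.9  2.9] 0.0601
```

Contact came exactly at the nested height (tips 0.092). Release, retreat, and pinch the tread; then one combined check picture before closing.

Run:
```python
from h import *
effector.open_jaws(); st("open")
manip.servo_line(tip([.5065,.243,.13]),vel=.15); manip.servo_line(tip([.5065,.243,.20]),vel=.3)
t=tread(.56); g=[t[0],t[1],t[2]-.0188]
manip.servo_line(tip([t[0],t[1]-.01,.20]),vel=.35)
manip.move_pose(tip([t[0],t[1],.12]),down(YAW))
im=viewer.get_image("top")
manip.servo_line(tip(g),vel=.15); st("at tread")
im2=viewer.get_image("side")
effector.close(f_grip=16); st("pinched")
im3=viewer.get_image("side")
f=lambda i,x,y:cv2.resize(i[y:y+130,x:x+88],None,fx=3,fy=3,interpolation=2)
cv2.imwrite("pics/m8.png",np.hstack([f(im,125,140),f(im2,215,150),f(im3,215,195)])[:,:,::-1])
cv2.imwrite("pics/top8.png",im[:,:,::-1]);cv2.imwrite("pics/side8.png",im3[:,:,::-1])
```

```text
open 33.58 [0.5065 0.243  0.06  ] [ 0.4  0.8 -0. ] 0.0917
at tread 36.47 [ 0.5213  0.0333 -0.0162] [ 0.6 -0.3  0.4] 0.0914
pinched 37.38 [ 0.5228  0.0328 -0.0167] [ 5.4 -0.4 -3.8] 0.0398
```

View pics/m8.png

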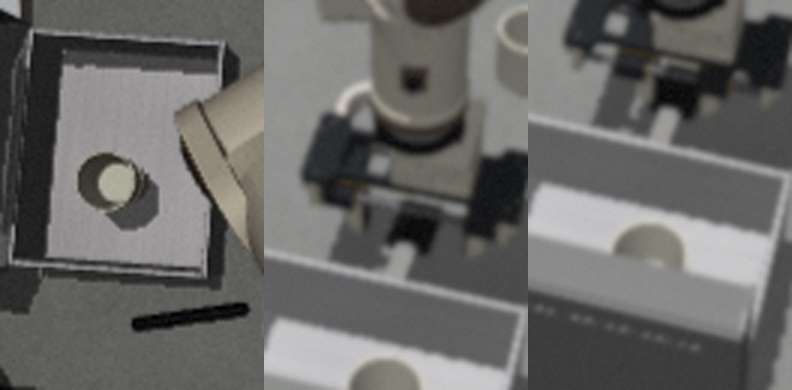

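The cup is nested upright (two concentric rims), and the tread is pinched (gap 39.8 mm = its width), about 2–3 mm to +x. Now easing it up along the arc.

Run:
```python
from h import *
top0=cv2.imread("pics/top0.png")[:,:,::-1]; r0=lidang(top0)
for th in [.52,.46,.40,.34,.28,.22,.18,.14,.11,.08,.055,.03,.01,0.,-.01]:
    t=tread(th); v=.03 if th>.2 else .01
    manip.servo_line(tip([t[0]+.003,t[1],t[2]-.0188]),vel=v); F=manip.current_force()
    st(f"{th} d0={abs(lidang()-r0).mean():.1f}")
    if abs(F[2])>20 or manip.current_finger_gap()<.03 or manip.current_clock()>58: print("STOP"); break
```

```text
0.52 d0=35.6 37.78 [ 0.5227  0.032  -0.0136] [-0.7  0.8 -3. ] 0.04
0.46 d0=25.9 38.17 [ 0.5226  0.0306 -0.0075] [-3.3  1.   0.6] 0.04
0.4 d0=17.0 38.57 [ 0.5226  0.0298 -0.0019] [-4.6 -0.4  1.8] 0.0397
0.34 d0=16.1 38.96 [0.5226 0.0293 0.0039] [-6.  -1.2  0.9] 0.0399
0.28 d0=16.3 39.35 [0.5226 0.0291 0.0098] [-7.1 -1.2  0.8] 0.0397
0.22 d0=15.2 39.74 [0.5225 0.0293 0.0157] [-6.9 -0.1  1.3] 0.0398
0.18 d0=13.4 40.33 [0.5226 0.0296 0.0193] [-6.2 -1.2 -0.9] 0.0398
0.14 d0=11.0 40.91 [0.5226 0.03   0.0231] [-6.4 -1.1  0.4] 0.0399
0.11 d0=9.9 41.39 [0.5226 0.0304 0.0259] [-5.1 -0.2 -0.1] 0.0402
0.08 d0=8.8 41.88 [0.5227 0.0309 0.0288] [-6.9 -1.   0.3] 0.0401
0.055 d0=8.1 42.31 [0.5227 0.0315 0.0311] [-6.2 -0.8  1.6] 0.0394
0.03 d0=7.1 42.74 [0.5228 0.032  0.0335] [-6.8 -1.4  1.2] 0.0398
0.01 d0=6.1 43.13 [0.5228 0.0325 0.0353] [-7.3 -1.3  2.1] 0.04
0.0 d0=5.5 43.43 [0.5228 0.0327 0.0362] [-7.  -2.   1.7] 0.0397
-0.01 d0=4.8 43.73 [0.5228 0.033  0.0371] [-6.5 -1.   2.1] 0.0395
```

Run:
```python
from h import *
r0=lidang(cv2.imread("pics/top0.png")[:,:,::-1])
for th in np.arange(-.02,-.1,-.01):
    t=tread(th); manip.servo_line(tip([t[0]+.0015,t[1],t[2]-.0188]),vel=.008); F=manip.current_force()
    d=abs(lidang()-r0).mean(); st(f"{th:.2f} d0={d:.1f}")
    if F[2]<-8: break
```

```text
-0.02 d0=3.8 44.15 [0.5229 0.0334 0.0383] [-3.9 -2.7  6.1] 0.0401
-0.03 d0=3.4 44.47 [0.5229 0.0336 0.0388] [-2.7 -3.6  5.8] 0.0396
-0.04 d0=3.1 44.78 [0.5228 0.0337 0.0391] [ 1.2 -3.6 -1.8] 0.0398
-0.05 d0=3.1 45.1 [0.5228 0.0338 0.0393] [ 4.3 -4.6 -8.6] 0.0398
```

Upper stop reached: force reversed and the lid picture stopped changing. Let go, retreat, and check numerically.

Run:
```python
from h import *
effector.open_jaws(); st("open")
manip.servo_line(np.array(manip.current_tool_pos())+[0,0,.10],vel=.15)
manip.servo_line(tip([.47,-.15,.24]),vel=.3); manip.sleep(.5); st()
im=viewer.get_image("top"); s=viewer.get_image("side"); cv2.imwrite("pics/topF.png",im[:,:,::-1]); cv2.imwrite("pics/sideF.png",s[:,:,::-1])
a=cv2.imread("pics/top0.png").astype(int).mean(2); b=im.astype(int).mean(2)
a2=cv2.imread("pics/side0.png").astype(int).mean(2); b2=s.astype(int).mean(2)
n=lambda x,y,B:round(abs(x-y)[B[1]:B[3],B[0]:B[2]].mean(),2)
print("lid top",n(a,b,(120,140,205,240)),"tread",n(a,b,(205,185,245,208)),"noise",n(a,b,(300,300,340,380)),n(a,b,(40,260,130,330)))
print("lid side",n(a2,b2,(175,220,310,345)),"noise",n(a2,b2,(60,60,120,300)))
for nme,B in dict(tape=(258,163,290,190),square=(312,142,340,170),straight=(292,206,316,231),yellow=(372,186,396,210),blk1=(364,226,390,248),blk2=(352,258,376,280),bottle=(245,92,270,126),jar=(278,95,310,130),marker=(165,236,210,252),knife=(210,230,275,257),brush=(284,232,350,250)).items(): print(nme,n(a,b,B))
```

```text
open 46.07 [0.522  0.0344 0.04  ] [ 0.5 -0.3 -0.1] 0.0917
 48.21 [ 0.4701 -0.1496  0.2079] [-1.3  0.   0.1] 0.092
lid top 2.31 tread 2.7 noise 28.99 2.36
lid side 3.97 noise 3.77
tape 6.76
square 2.3
straight 54.76
yellow 2.39
blk1 2.95
blk2 37.11
bottle 2.2
jar 2.31
marker 2.5
knife 5.12
brush 42.99
```

Run:
```python
from h import *
a=cv2.imread("pics/side0.png").astype(int).mean(2); 
manip.servo_line(np.array(manip.current_tool_pos())+[0,-.25,.03],vel=.3)
b=viewer.get_image("side").astype(int).mean(2); t=viewer.get_image("top").astype(int).mean(2); t0=cv2.imread("pics/top0.png").astype(int).mean(2)
for n,B in dict(tape=(237,175,267,202),straight=(290,150,316,184),knife=(305,198,335,265),brush=(317,138,342,192),tread=(255,200,278,235)).items(): print("side",n,round(abs(a-b)[B[1]:B[3],B[0]:B[2]].mean(),2))
for n,B in dict(lid=(120,140,205,240),tape=(258,163,290,190),straight=(292,206,316,231),knife=(210,230,275,257),brush=(284,232,350,250)).items(): print("top",n,round(abs(t-t0)[B[1]:B[3],B[0]:B[2]].mean(),2))
st(); manip.hand_in()
```

```text
side tape 1.03
side straight 1.1
side knife 0.97
side brush 5.87
side tread 1.28
top lid 4.38
top tape 4.57
top straight 4.54
top knife 4.75
top brush 6.8
 49.4 [ 0.4708 -0.3972  0.2381] [ 0.6 -0.2 -0.4] 0.0917
the job is handed in; nothing more can be done
```

I pressed the pedal right down so the lid stood open, and nested the loose white cup in the one in the box. I then pinched the pedal and eased it back up until the lid was shut, let go, and handed in at 49.4 s.

**Tool height:** the fingertips turned out to be about 32 mm higher than the reported TCP. I confirmed this with a gentle touch on a free spot of the bench and corrected for it. Because of it, the first press opened the lid only partly (about 0.9 rad). A second press took it fully open before I touched the cup.

**Cup:** contact on lowering came exactly at the nested height, and the picture after release showed two concentric upright rims.

**Lid:** the pedal reached its upper stop (force reversed to −8.6 N and the tread stopped moving). With the gripper clear, the lid and tread matched the first top picture to within noise (2.3 and 2.7, against about 2.4 for unchanged bench).

**Bystanders:**
- In the side view the tape roll, straight pot, palette knife and tread matched to within noise. The square pot, yellow cup, nearer black cup, bottle, jar and marker matched in the top view.
- The brush read slightly high (5.9 from the side, 6.8 from above), and the last top picture read about 4.5 everywhere, the lid included. I took both to be the arm's shadow or a brightness shift, because I never went near the brush. I could not look at a picture to confirm, as the viewing limit was used up.
- The second black cup, further from the cup I took, was under the arm or its shadow in the comparison picture (37.1), so I could not check it. I did not work near it.

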